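Sort the dotted spice tins and hold the spice chest open

TASK

Sort the two spice tins by the coloured dot on their caps: stand the green-dot tin in the pocket of the green holder (keep) and the red-dot tin in the pocket of the red holder (throw out), setting them down rather than dropping them. Then lift the lid of the wooden spice chest, which falls shut by itself, to 50 degrees from closed so that I can put the good tin away, and finish while your fingers are still holding it steady there. Leave everything else on the counter where it is.

Things in the scene. Friction and masses are not known exactly. Their poses are not given: they have to be found in the camera images.
- tin_green: Round white spice tin, diameter 44 mm, 80 mm tall, 0.16 kg, brushed steel cap, with a green dot (32 mm across) on top of the cap and a green band low round its side; loose, standing upright on the counter. Origin at the centre of its underside, z up its axis.
- tin_red: Round white spice tin, diameter 44 mm, 80 mm tall, 0.16 kg, brushed steel cap, with a red dot (32 mm across) on top of the cap and a red band low round its side; loose, standing upright on the counter. Origin at the centre of its underside, z up its axis.
- holder_green: Square green block, 84 x 84 mm, 20 mm tall, fixed to the counter, with one round blind pocket in its top centre, 51 mm across and 12 mm deep (pocket floor 8 mm above the counter). Origin at the centre of the block's underside, z up.
- holder_green_hole0 (a point): Centre of the mouth of the green holder's pocket, 20 mm above the counter.
- holder_red: Square red block, 84 x 84 mm, 20 mm tall, fixed to the counter, with one round blind pocket in its top centre, 51 mm across and 12 mm deep (pocket floor 8 mm above the counter). Origin at the centre of the block's underside, z up.
- holder_red_hole0 (a point): Centre of the mouth of the red holder's pocket, 20 mm above the counter.
- chest: Oak spice chest, 190 mm (its x) by 240 mm (its y), 110 mm tall without the lid, 10 mm walls, fixed to the counter; tins stand inside. Origin at the centre of its underside; -x is its front (towards the robot, within about 17 degrees), z up. Its lid is a 12 mm board over the whole top, hinged along the far (+x) upper edge, about 0.45 kg, with a black bar handle on top near its front edge.
- lid_hinge (a point): Middle of the lid's hinge line: 95 mm behind (+x) the chest's centre, 110 mm above the counter. The hinge line runs along the chest's y. The frame turns with the lid; when shut its axes are the chest's.
- lid_handle (a point): Middle of the lid's bar handle: a round black bar, diameter 12 mm, 100 mm long along the chest's y, on a post at each end. In the lid_hinge frame it lies at (-172, 0, 50) mm: its axis is 38 mm above the lid's top face and 18 mm back from the front edge, with 32 mm of free space under the bar. A round bar can turn between the fingers.
- lid (a joint): Opening angle of the lid in rad: 0 shut, growing as its front edge swings up and back about the chest's +y axis; stop at 1.3. 50 degrees is 0.873. Nothing holds it: it falls shut from every angle when let go.
- shaker: Bystander, not to be disturbed: blue ceramic salt shaker, 42 mm across, 62 mm tall; origin at the centre of its underside.
- egg_cup: Bystander, not to be disturbed: small yellow cup, 46 mm across, 55 mm tall; origin at the centre of its underside.
- mug: Bystander, not to be disturbed: terracotta mug, 80 mm across, 95 mm tall; origin at the centre of its underside.
- mill: Bystander, not to be disturbed: dark wooden pepper mill, 56 mm across, 155 mm tall; origin at the centre of its underside.
- bowl: Bystander, not to be disturbed: white dip bowl, 100 mm across, 45 mm tall; origin at the centre of its underside.
- bottle: Bystander, not to be disturbed: green glass oil bottle, 60 mm across, 190 mm tall; origin at the centre of its underside.
- spatula: Bystander, not to be disturbed: wooden spatula lying on the counter; origin under its middle.

How it is judged:
By the outcome, as a careful person would: the job done as asked, in the order asked, and still so for the second after the job is handed in, while the arm keeps its last pose, push and grip.
It also fails if it takes over 69 s, if anything falls off the work surface, if the arm or the gripper's body presses on something with over 40 N, if the wrist force passes 120 N, or if a joint passes its speed limit or range.

ROBOT

A 6-joint arm with a two-finger parallel gripper is mounted at the origin on the work surface. World frame = base frame: x ahead of the robot, y to its left, z up, the work surface at z = 0. Lengths are in mm, angles in rad, forces in N, time in s.
With the tool pointing down it reaches from about 350 to 875 mm from the base axis. Payload 4.2 kg.
Tool frame: the origin (TCP) lies midway between the tips of the shut fingers; the grasp point (between the pads) lies 19 mm behind it (arm.grasp_offset is the distance from the TCP to the grasp point, in mm); z points along the fingers, y is the line along which they close (so a half turn about z gives the same grasp; the last joint's range is limited). The gripper opens to 85 mm and grips with 20 to 120 N. Pads are 22 mm wide; open, the fingers measure 114 mm over their backs; the gripper's body (76 mm by 85 mm) begins 54 mm behind the grasp point. The pads swing forward as they close: fully open they stand 13 mm farther back than shut.
Start: joints at [1.416, 0.385, 0.008, 0, -1.194, -0.259], TCP at [251.274, 572.242, 231.312] pointing down, gripper open.
Joint ranges: [-3.14, 3.14], [-1.21, 2.06], [-1.07, 1.41], [-3.16, 2.05], [-2.99, -0.16], [-3.1, 3.1]. Speed limits (rad/s): [2.79, 2.79, 3.14, 3.14, 3.14, 3.14].

INTERFACE

Orientations are given as a unit quaternion [x, y, z, w].
In Python, from bench import arm gives the robot as it stands. The module is installed in compiled form; this text tells all that it offers.
- The arm moves only by the tool servo_tool, never from a script. Its argument "increments" is a list of rows, each a list of 7 numbers: the opening, from 0 (shut) to 1 (fully open), then the shift along the tool's x, y, z in m, then the turn, a rotation vector about the tool's x, y, z in degrees. In form: [[grip, x, y, z, ax, ay, az], ...]. A call has 1 to 12 rows; each row is the pose to reach, as a shift and turn from the pose commanded when the call began, along the tool's axes at that moment; what a row does not reach only later rows make up. A row lasts 1/8 s, in which the tool goes at most 62.5 mm and 10.7 degrees, less where a joint would pass 70% of its speed; a pose out of reach is approached as far as the arm can. A call with a gripper value outside its range is refused whole. The fingers move at their own pace and stop on an object; the grip force is fixed at half the most. Time passes only in rows, so rows that repeat a pose let the fingers close. It gives the time, the measured TCP pose, the force, the opening and the grip force at its end, in the units of the state.
- arm.read_state(): the state, without advancing time (a new reading comes with each control period).
- arm.get_image(name): name is "scene" or "top"; returns a dict with "color" (480x640x3 uint8, red, green, blue), "fx", "fy", "cx", "cy" (pixels), "k1" (the pictures are not rectified: a ray, as slopes to the right and down, at radius r is drawn at 1 + k1 r^2 times it, then the intrinsics apply), "rvec" (rotation vector, rad) and "tvec" (3), from world to camera coordinates, as OpenCV has them. Camera axes: x right, y down, z forward; pixel columns grow to the right and rows downward; lengths in mm; the calibration is good to about 2 mm. A picture is of the moment at which its call begins. There is no depth.
- arm.job_done(): hands the job in; it is judged then, once.
Trained networks look in the newest picture that a camera, given by its name, has taken for a name from the list of things; names that differ only in an ending like _2 or _b are one class to them, and where a whole thing is asked for, a point or a joint stands for the part that bears it (a point fixed in the world has none). Each returns a list of dicts, best first, with "p" (0 to 1); they miss things now and then, are a little off and sometimes report something else, mostly with a low value. They report only what shows in the picture. A call takes as long as a camera call.
- arm.look_for(camera, thing): "box" ([centre column, centre row, width, height] in pixels, round what is visible of it).
- arm.spot_point(camera, thing): "centre" ([column, row] in pixels: a listed point, or the origin of a listed thing).
The state is a dict: "clock": time; "joints": joint angles; "joint_vel": joint speeds; "joint_efforts": joint torques, N m; "position": TCP position; "ee_rot": TCP orientation; "contact_force": force on the tool from outside, world axes, zero at the start; "wrist_torque": the same for the moment, N m; "gripper_width": finger opening in mm; "grasp_force": force on a finger pad.
Only numpy, scipy, OpenCV 4.12 (cv2) and the standard library are available. Lean on these libraries where they do the work, as an engineer would, in place of code of your own. Each camera call takes 0.05 s, during which the arm holds its last target. There are 200 camera calls.

## Working session

There is one attempt and no reset: what is moved stays moved. The work goes in short steps, Python scripts to look and compute and a tool call to move; the robot and the scene stay as the last step left them, time stands still between calls to the robot, and variables do not carry over. Pictures are saved under pics/ and viewed, at most 10 in all, crops included, and the job is handed in when it is done.

Besides the shell and the picture viewer there is one more tool, called after "Emit:" as name(argument=value, ...), one argument or row to a line, values as JSON. servo_tool: Moves the arm, as the interface text tells. Its arguments: {"type":"object","properties":{"increments":{"type":"array","items":{"type":"array","items":{"type":"number"}}}},"required":["increments"]}

```bash
mkdir -p pics; cat > h.py <<'E'
import numpy as np, cv2
from scipy.spatial.transform import Rotation as R
from bench import arm
def cam(n):
    d=arm.get_image(n); return d
def ray(d,px):
    K=np.array([[d['fx'],0,d['cx']],[0,d['fy'],d['cy']],[0,0,1.]])
    u=cv2.undistortPoints(np.array([[px]],float),K,np.array([d['k1'],0,0,0.]))[0,0]
    M=cv2.Rodrigues(np.array(d['rvec'],float))[0]; t=np.array(d['tvec'],float).ravel()
    return -M.T@t, M.T@np.array([u[0],u[1],1.])
def onz(d,px,z):
    o,v=ray(d,px); return o+v*(z-o[2])/v[2]
def proj(d,P):
    K=np.array([[d['fx'],0,d['cx']],[0,d['fy'],d['cy']],[0,0,1.]])
    return cv2.projectPoints(np.array(P,float).reshape(-1,1,3),np.array(d['rvec'],float),np.array(d['tvec'],float).ravel(),K,np.array([d['k1'],0,0,0.]))[0][:,0]
E
python3 - <<'E'
from h import *
S={k:cam(k) for k in('scene','top')}
for k,d in S.items():
    cv2.imwrite(f'pics/{k}0.png',d['color'][:,:,::-1]); print(k,ray(d,[320,240])[0].round())
Z=dict(tin_green=0,tin_red=0,holder_green_hole0=20,holder_red_hole0=20,holder_green=0,holder_red=0,chest=0,lid_hinge=110,lid_handle=160,shaker=0,egg_cup=0,mug=0,mill=0,bowl=0,bottle=0,spatula=0)
for n,z in Z.items():
    for k,d in S.items():
        r=arm.spot_point(k,n)[:2]
        print(n,k,[(round(a['p'],2),np.round(a['centre']).tolist(),onz(d,a['centre'],z)[:2].round(1).tolist()) for a in r])
s=arm.read_state();print(s['position'],s['ee_rot'],R.from_quat(s['ee_rot']).as_matrix().round(3),s['gripper_width'],s['clock'])
E
```

```text
scene [1148.  890.  857.]
top [ 348.   89. 1450.]
tin_green scene [(0.87, [355.0, 281.0], [467.5, 131.2])]
tin_green top [(0.77, [283.0, 264.0], [467.0, 138.5]), (0.48, [448.0, 241.0], [526.6, -293.1])]
tin_red scene [(0.9, [451.0, 312.0], [376.6, 347.1]), (0.29, [246.0, 162.0], [348.8, -535.5])]
tin_red top [(0.63, [429.0, 219.0], [585.4, -245.3]), (0.53, [202.0, 292.0], [394.7, 349.2])]
holder_green_hole0 scene [(0.9, [378.0, 336.0], [562.7, 311.1]), (0.6, [346.0, 241.0], [399.0, 16.8])]
holder_green_hole0 top [(0.75, [220.0, 229.0], [557.3, 301.1])]
holder_red_hole0 scene [(0.82, [302.0, 287.0], [589.5, 87.8]), (0.73, [249.0, 167.0], [377.9, -471.6])]
holder_red_hole0 top [(0.81, [303.0, 217.0], [586.5, 87.6])]
holder_green scene [(0.76, [382.0, 339.0], [548.3, 309.9])]
holder_green top [(0.75, [218.0, 230.0], [556.6, 307.9])]
holder_red scene [(0.93, [301.0, 293.0], [592.0, 86.0])]
holder_red top [(0.86, [300.0, 215.0], [596.2, 95.9]), (0.54, [255.0, 307.0], [358.5, 211.1])]
chest scene [(0.74, [236.0, 230.0], [576.2, -228.0])]
chest top [(0.95, [428.0, 221.0], [580.6, -243.2])]

[... 660 characters left out ...]
ill scene [(0.72, [346.0, 241.0], [381.6, -5.1]), (0.66, [304.0, 379.0], [736.4, 290.0])]
mill top [(0.74, [272.0, 160.0], [745.5, 169.5])]
bowl scene [(0.79, [306.0, 378.0], [732.5, 290.6])]
bowl top [(0.89, [227.0, 159.0], [746.5, 289.6])]
bottle scene [(0.97, [444.0, 405.0], [575.9, 503.7])]
bottle top [(0.81, [143.0, 221.0], [580.0, 508.8]), (0.17, [430.0, 221.0], [581.1, -248.3])]
spatula scene [(0.76, [287.0, 177.0], [305.7, -371.7])]
spatula top [(0.87, [481.0, 322.0], [314.1, -375.6])]
[251.28305475 572.22972998 231.31395365] [ 9.78668974e-01 -2.05443520e-01 -2.39972004e-06  4.67661438e-06] [[ 0.916 -0.402 -0.   ]
 [-0.402 -0.916 -0.   ]
 [-0.     0.    -1.   ]] 85.38351909968306 1.7
```

View pics/scene0.png

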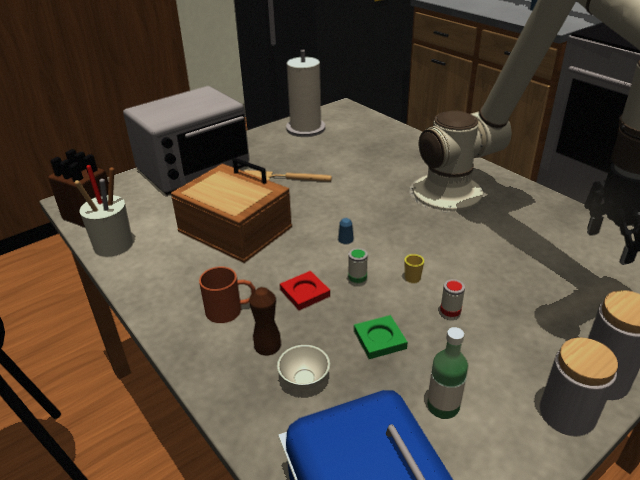

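View pics/top0.png

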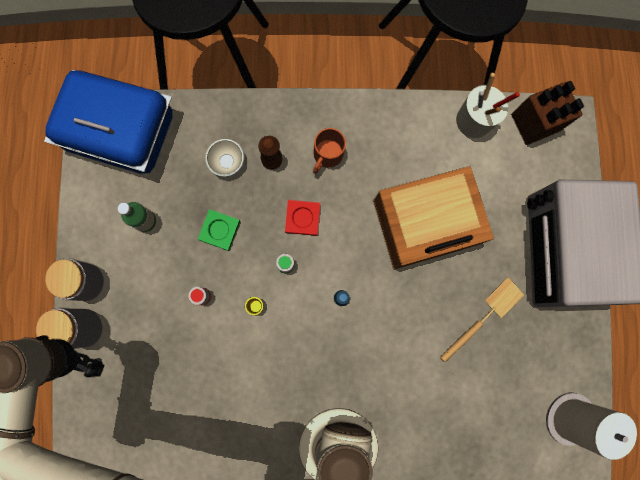

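The pictures agree with the networks. In the top view the green dot is at (285,263), the red dot at (198,296), the green holder at (219,230), the red holder at (303,217) and the handle bar at (449,243). Next I refine these by colour segmentation.

```bash
python3 - <<'E'
from h import *
def seg(d,lo,hi,c,w):
    hsv=cv2.cvtColor(d['color'],cv2.COLOR_RGB2HSV)
    m=cv2.inRange(hsv,lo,hi)
    if lo[0]<5: m|=cv2.inRange(hsv,(170,lo[1],lo[2]),(180,255,255))
    k=np.zeros_like(m);k[c[1]-w:c[1]+w+1,c[0]-w:c[0]+w+1]=255
    ys,xs=np.nonzero(m&k); return np.c_[xs,ys].astype(float)
G=((40,100,50),(85,255,255));Rr=((0,120,60),(8,255,255))
T=cam('top');S=cam('scene')
for n,c,col,ct,wt,cs,ws,z in [('tg','G',G,(285,263),10,(358,254),8,80),('tr','R',Rr,(198,296),10,(453,287),8,80),
   ('hg','G',G,(219,230),26,(380,336),32,20),('hr','R',Rr,(303,217),26,(305,289),32,20)]:
    for k,d,cc,w in(('top',T,ct,wt),('scene',S,cs,ws)):
        p=seg(d,*col,cc,w); mm=(p.min(0)+p.max(0))/2
        q,_,_=cv2.minAreaRect(p.astype(np.float32)),0,0
        h=cv2.convexHull(p.astype(np.float32));M=cv2.moments(h);cen=(M['m10']/M['m00'],M['m01']/M['m00'])
        print(n,k,len(p),onz(d,p.mean(0),z).round(1)[:2],'hull',onz(d,cen,z).round(1)[:2],q[2])
# handle bar dark
for k,d,c,w in(('top',T,(449,243),30),('scene',S,(249,168),22)):
    hsv=cv2.cvtColor(d['color'],cv2.COLOR_RGB2HSV);g=d['color'].max(2)
    m=(g<45).astype(np.uint8);kk=np.zeros_like(m);kk[c[1]-w:c[1]+w,c[0]-w:c[0]+w]=1;m&=kk
    n,l,st,ce=cv2.connectedComponentsWithStats(m);i=1+st[1:,4].argmax();ys,xs=np.nonzero(l==i);p=np.c_[xs,ys].astype(np.float32)
    r=cv2.minAreaRect(p);print(k,len(p),r);P=[onz(d,b,160)[:2].round(1) for b in cv2.boxPoints(r)];print(P,onz(d,p.mean(0),160).round(1))
for k,d,c,w in (('top',T,(435,218),75),('scene',S,(236,200),75)):
    a=d['color'][c[1]-w:c[1]+w,c[0]-w:c[0]+w,::-1];cv2.imwrite(f'pics/{k}c.png',cv2.resize(a,None,fx=4,fy=4,interpolation=cv2.INTER_CUBIC))
a=np.hstack([cv2.imread('pics/topc.png'),cv2.imread('pics/scenec.png')]);cv2.imwrite('pics/chest.png',cv2.resize(a,(800,400)))
E
```

```text
tg top 127 [466.  133.1] hull [463.9 133.4] 69.44395446777344
tg scene 83 [462.9 133. ] hull [463.1 133.3] 90.0
tr top 138 [385.1 345.7] hull [384.2 339.1] 10.304847717285156
tr scene 120 [381.5 346.6] hull [381.5 346.7] 90.0
hg top 1084 [555.7 305.8] hull [555.7 305.6] 19.98310661315918
hg scene 1218 [556.3 308.9] hull [559.7 313.5] 74.2913589477539
hr top 1110 [586.9  89.7] hull [586.9  89.5] 5.19442892074585
hr scene 974 [588.2  94.5] hull [592.   99.8] 65.55604553222656
top 220 ((448.0667724609375, 243.7306671142578), (4.726988792419434, 48.35683059692383), 73.85565948486328)
[array([ 490.8, -194.3]), array([ 522.3, -306.9]), array([ 511.5, -309.7]), array([ 480.1, -197.1])] [ 501.1 -251.6  160. ]
scene 569 ((244.78302001953125, 165.02996826171875), (51.74699401855469, 26.18817138671875), 53.530765533447266)
[array([ 523.1, -370.1]), array([ 428.2, -415.7]), array([ 495.7, -159.8]), array([ 576.4, -130.4])] [ 499.4 -293.4  160. ]
```

View pics/chest.png

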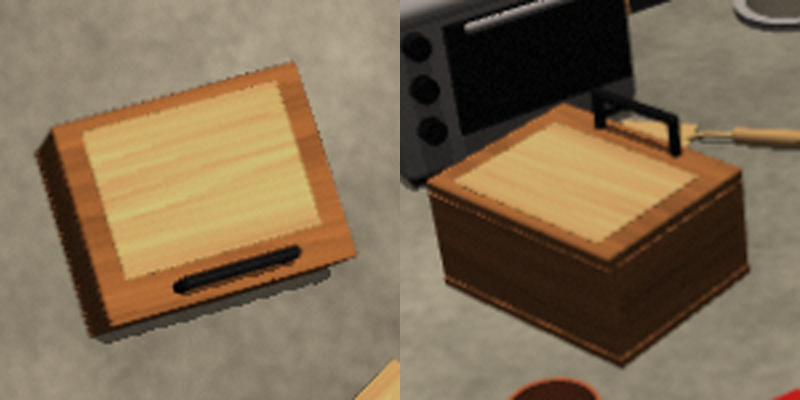

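The chest crop shows the lid shut. The bar handle is clear, running from about (180,286) to (295,253) in the left crop, which gives a yaw of about 15.6°. First I move over the red tin.

Emit:
servo_tool(
  increments=[
    [1,0.03,0.022,0,0,0,0],
    [1,0.07,0.05,0.01,0,0,0],
    [1,0.11,0.08,0.03,0,0,0],
    [1,0.15,0.11,0.05,0,0,0],
    [1,0.185,0.135,0.07,0,0,0],
    [1,0.205,0.149,0.08,0,0,0],
    [1,0.211,0.154,0.081,0,0,0],
    [1,0.211,0.154,0.081,0,0,0],
  ],
)

```text
clock: 2.8
position: [382.8, 346.8, 150.9]
ee_rot: [0.979, -0.206, 0.0, -0.001]
contact_force: [0.4, 0.1, -0.1]
gripper_width: 85.7
grasp_force: 0.0
```

```bash
cat > fit.py <<'E'
from h import *
from scipy.optimize import minimize
T=cam('top');S=cam('scene');I={'top':cv2.imread('pics/top0.png'),'scene':cv2.imread('pics/scene0.png')}
def mask(k,red,c,w,sat=100):
    hsv=cv2.cvtColor(I[k],cv2.COLOR_BGR2HSV)
    m=cv2.inRange(hsv,(0,sat,50),(8,255,255))|cv2.inRange(hsv,(170,sat,50),(180,255,255)) if red else cv2.inRange(hsv,(40,sat,40),(85,255,255))
    kk=np.zeros_like(m);kk[c[1]-w:c[1]+w,c[0]-w:c[0]+w]=255;m&=kk
    n,l,st,_=cv2.connectedComponentsWithStats(m);i=1+st[1:,4].argmax()
    ys,xs=np.nonzero(l==i);h=cv2.convexHull(np.c_[xs,ys].astype(np.int32));o=np.zeros_like(m);cv2.fillConvexPoly(o,h,1);return o
def fit(ms,pts,x0):
    def f(x):
        c=0
        for k,d in(('top',T),('scene',S)):
            if k not in ms: continue
            P=proj(d,pts(x));h=cv2.convexHull(P.astype(np.float32));o=np.zeros((480,640),np.uint8)
            cv2.fillConvexPoly(o,np.round(h*256).astype(np.int32),255,cv2.LINE_AA,8)
            c+=np.abs(o/255.-ms[k]).sum()
        return c
    s=np.array([[0]*len(x0)]+[list(r) for r in np.diag([5,5,.15][:len(x0)])])+np.array(x0)
    r=minimize(f,x0,method='Nelder-Mead',options=dict(initial_simplex=s,xatol=.05,fatol=.01));return r.x.round(2),round(r.fun,1)
def box(x):
    c,s=np.cos(x[2]),np.sin(x[2]);return [[x[0]+c*a-s*b,x[1]+s*a+c*b,z] for a in(-42,42) for b in(-42,42) for z in(0,20)]
def dot(x):
    return [[x[0]+16*np.cos(t),x[1]+16*np.sin(t),80] for t in np.linspace(0,6.28,40)]
for n,red,ct,cs,w,pts,x0 in(('hg',0,(219,230),(380,336),30,box,[557,307,.3]),('hr',1,(303,217),(305,289),30,box,[588,90,.1]),('tg',0,(285,263),(358,254),10,dot,[464,133]),('tr',1,(198,296),(453,287),10,dot,[383,346])):
    m={'top':mask('top',red,ct,w),'scene':mask('scene',red,cs,w)}
    print(n,fit(m,pts,x0),fit({'top':m['top']},pts,x0),fit({'scene':m['scene']},pts,x0),[v.sum() for v in m.values()])
E
python3 fit.py; python3 -c "
from h import *
s=arm.read_state();print(s['clock'],s['position'].round(1) if hasattr(s['position'],'round') else s['position'])"
```

```text
hg (array([ 5.5490e+02,  3.0637e+02, -3.6000e-01]), np.float64(226.5)) (array([ 5.5692e+02,  3.0649e+02, -3.5000e-01]), np.float64(54.5)) (array([ 5.5233e+02,  3.0603e+02, -3.5000e-01]), np.float64(121.1)) [np.uint64(1147), np.uint64(1556)]
hr (array([ 5.8641e+02,  8.9140e+01, -9.0000e-02]), np.float64(159.0)) (array([ 5.8809e+02,  8.9390e+01, -9.0000e-02]), np.float64(46.5)) (array([ 5.8414e+02,  8.8670e+01, -9.0000e-02]), np.float64(60.0)) [np.uint64(1167), np.uint64(1259)]
tg (array([465.22, 133.66]), np.float64(67.6)) (array([465.44, 132.51]), np.float64(31.4)) (array([462.28, 132.63]), np.float64(32.1)) [np.uint64(129), np.uint64(86)]
tr (array([383.37, 346.83]), np.float64(56.1)) (array([384.82, 346.65]), np.float64(26.3)) (array([381.54, 346.54]), np.float64(17.9)) [np.uint64(135), np.uint64(129)]
2.9 [382.6 347.6 151. ]
```

Emit:
servo_tool(
  increments=[
    [1,0.001,0.001,0.02,0,0,0],
    [1,0.001,0.001,0.05,0,0,0],
    [1,0.001,0.001,0.08,0,0,0],
    [1,0.001,0.001,0.1,0,0,0],
    [1,0.001,0.001,0.109,0,0,0],
    [1,0.001,0.001,0.111,0,0,0],
    [1,0.001,0.001,0.111,0,0,0],
    [0,0.001,0.001,0.111,0,0,0],
    [0,0.001,0.001,0.111,0,0,0],
    [0,0.001,0.001,0.111,0,0,0],
    [0,0.001,0.001,0.111,0,0,0],
    [0,0.001,0.001,0.111,0,0,0],
  ],
)

```text
clock: 4.4
position: [383.5, 345.6, 40.1]
ee_rot: [0.979, -0.205, 0.0, -0.001]
contact_force: [-0.4, -0.4, 5.8]
gripper_width: 42.3
grasp_force: 60.4
```

Emit:
servo_tool(
  increments=[
    [0,0,0,-0.02,0,0,0],
    [0,0,0,-0.06,0,0,0],
    [0,0.01,0.005,-0.1,0,0,0],
    [0,0.04,0.021,-0.12,0,0,0],
    [0,0.085,0.045,-0.12,0,0,0],
    [0,0.13,0.069,-0.12,0,0,0],
    [0,0.175,0.093,-0.12,0,0,0],
    [0,0.22,0.117,-0.12,0,0,0],
    [0,0.26,0.138,-0.12,0,0,0],
    [0,0.283,0.15,-0.12,0,0,0],
    [0,0.2895,0.1535,-0.12,0,0,0],
    [0,0.2895,0.1535,-0.12,0,0,0],
  ],
)

```text
clock: 5.9
position: [585.8, 87.9, 158.4]
ee_rot: [0.979, -0.206, -0.001, 0.0]
contact_force: [-0.2, 0.1, -2.5]
gripper_width: 42.8
grasp_force: 61.3
```

```bash
python3 - <<'E'
from h import *
d=cam('scene');a=d['color'][100:340,200:440,::-1];cv2.imwrite('pics/r1.png',cv2.resize(a,None,fx=2.4,fy=2.4,interpolation=cv2.INTER_CUBIC))
s=arm.read_state();p=np.array(s['position']);M=R.from_quat(s['ee_rot']).as_matrix();print(s['clock'],p,s['gripper_width'],M[:,2])
print('move(mm,tool)',M.T@(np.array([586.8,88.8,p[2]])-p))
E
```

```text
5.95 [585.62991829  88.42674028 158.70963874] 42.88182322821044 [-1.45823224e-03 -1.01190829e-04 -9.99998932e-01]
move(mm,tool) [ 0.92127462 -0.81219706 -0.00174402]
```

View pics/r1.png

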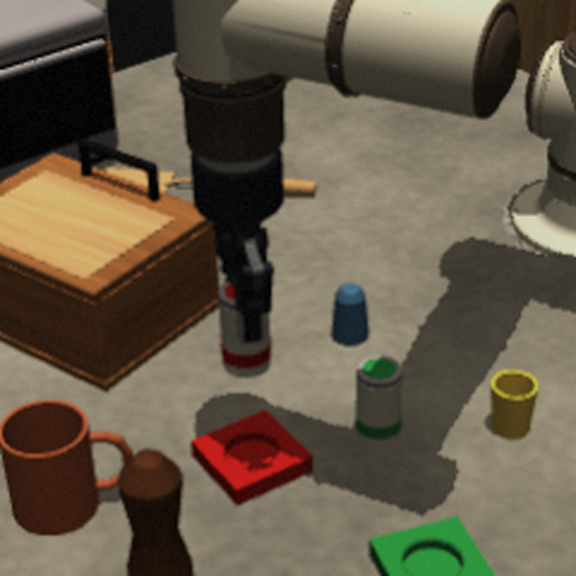

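The red tin hangs straight in the fingers above the red holder, whose pocket is at (250,450) in the crop. The neighbours are clear, so I lower it slowly.

Emit:
servo_tool(
  increments=[
    [0,0.001,-0.001,0.015,0,0,0],
    [0,0.001,-0.001,0.045,0,0,0],
    [0,0.001,-0.001,0.075,0,0,0],
    [0,0.001,-0.001,0.088,0,0,0],
    [0,0.001,-0.001,0.093,0,0,0],
    [0,0.001,-0.001,0.097,0,0,0],
    [0,0.001,-0.001,0.1,0,0,0],
    [0,0.001,-0.001,0.102,0,0,0],
    [0,0.001,-0.001,0.104,0,0,0],
    [0,0.001,-0.001,0.105,0,0,0],
    [0,0.001,-0.001,0.105,0,0,0],
  ],
)

```text
clock: 7.32
position: [587.7, 88.6, 54.3]
ee_rot: [0.979, -0.205, -0.0, 0.0]
contact_force: [0.3, 0.5, -1.6]
gripper_width: 42.9
grasp_force: 61.3
```

```bash
python3 - <<'E'
from h import *
d=cam('scene');a=d['color'][220:330,250:360,::-1];cv2.imwrite('pics/r2.png',cv2.resize(a,None,fx=4,fy=4,interpolation=cv2.INTER_CUBIC))
s=arm.read_state();print(s['clock'],s['position'],s['gripper_width'],s['contact_force'])
E
```

```text
7.375 [587.76393685  88.64780972  54.3664785 ] 42.76662487554774 [ 0.39030809  0.36373283 -1.6272607 ]
```

View pics/r2.png

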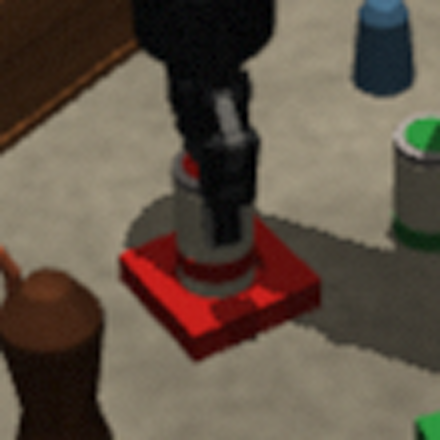

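The tin is in the pocket mouth: its underside is at z≈14 and the wrist carries only the tin's weight. I lower the last 6 mm, release and rise.

Emit:
servo_tool(
  increments=[
    [0,0,0,0.002,0,0,0],
    [0,0,0,0.004,0,0,0],
    [0,0,0,0.0055,0,0,0],
    [0,0,0,0.006,0,0,0],
    [0,0,0,0.006,0,0,0],
  ],
)

```text
clock: 8.0
position: [587.7, 88.7, 48.3]
ee_rot: [0.979, -0.205, 0.0, -0.0]
contact_force: [-0.1, 0.0, -1.8]
gripper_width: 42.9
grasp_force: 61.3
```

Emit:
servo_tool(
  increments=[
    [0,0,0,0.0005,0,0,0],
    [0,0,0,0.001,0,0,0],
    [0,0,0,0.001,0,0,0],
  ],
)

```text
clock: 8.38
position: [587.9, 88.7, 48.1]
ee_rot: [0.979, -0.205, 0.0, -0.0]
contact_force: [-2.1, -1.0, 5.4]
gripper_width: 42.8
grasp_force: 61.8
```

Emit:
servo_tool(
  increments=[
    [0.3,0,0,0,0,0,0],
    [1,0,0,0,0,0,0],
    [1,0,0,0,0,0,0],
    [1,0,0,0,0,0,0],
    [1,0,0,-0.01,0,0,0],
    [1,0,0,-0.04,0,0,0],
    [1,0,0,-0.08,0,0,0],
    [1,-0.02,0.0015,-0.105,0,0,0],
    [1,-0.06,0.0045,-0.11,0,0,0],
    [1,-0.105,0.008,-0.11,0,0,0],
    [1,-0.13,0.0095,-0.11,0,0,0],
    [1,-0.1315,0.0095,-0.11,0,0,0],
  ],
)

```text
clock: 9.88
position: [462.6, 133.2, 158.4]
ee_rot: [0.979, -0.204, 0.001, -0.001]
contact_force: [-0.3, -0.6, -0.2]
gripper_width: 85.7
grasp_force: 0.0
```

```bash
python3 - <<'E'
from h import *
d=cam('scene')
print([(a['p'],onz(d,a['centre'],8)[:2]) for a in arm.spot_point('scene','tin_red')[:2]])
s=arm.read_state();p=np.array(s['position']);M=R.from_quat(s['ee_rot']).as_matrix();print(s['clock'],p,s['gripper_width'])
print('move(mm,tool)',M.T@(np.array([463.9,132.6,40])-p))
E
```

```text
[(0.84, array([588.83462859,  88.37805829])), (0.21, array([ 318.22644121, -348.75277943]))]
9.975 [464.17316197 133.14940891 158.09517806] 85.49052111533848
move(mm,tool) [ -0.1778911    0.77366292 118.09410379]
```

Emit:
servo_tool(
  increments=[
    [1,0,0.0005,0.02,0,0,0],
    [1,0,0.0005,0.055,0,0,0],
    [1,0,0.0005,0.09,0,0,0],
    [1,0,0.0005,0.11,0,0,0],
    [1,0,0.0005,0.117,0,0,0],
    [1,0,0.0005,0.118,0,0,0],
    [1,0,0.0005,0.118,0,0,0],
    [0,0,0.0005,0.118,0,0,0],
    [0,0,0.0005,0.118,0,0,0],
    [0,0,0.0005,0.118,0,0,0],
    [0,0,0.0005,0.118,0,0,0],
    [0,0,0.0005,0.118,0,0,0],
  ],
)

```text
clock: 11.48
position: [463.8, 132.7, 40.0]
ee_rot: [0.979, -0.205, 0.001, -0.0]
contact_force: [-0.9, -0.2, 4.9]
gripper_width: 42.7
grasp_force: 60.4
```

Emit:
servo_tool(
  increments=[
    [0,0,0,-0.02,0,0,0],
    [0,0,0,-0.06,0,0,0],
    [0,0.001,-0.01,-0.095,0,0,0],
    [0,0.003,-0.04,-0.11,0,0,0],
    [0,0.006,-0.08,-0.11,0,0,0],
    [0,0.009,-0.12,-0.11,0,0,0],
    [0,0.012,-0.16,-0.11,0,0,0],
    [0,0.0135,-0.188,-0.11,0,0,0],
    [0,0.014,-0.1955,-0.11,0,0,0],
    [0,0.014,-0.1955,-0.11,0,0,0],
  ],
)

```text
clock: 12.72
position: [554.0, 305.3, 148.2]
ee_rot: [0.979, -0.205, -0.001, 0.001]
contact_force: [-0.1, 0.3, -0.3]
gripper_width: 43.0
grasp_force: 61.4
```

```bash
python3 - <<'E'
from h import *
s=arm.read_state();p=np.array(s['position']);M=R.from_quat(s['ee_rot']).as_matrix();print(s['clock'],p,s['gripper_width'])
print('move(mm,tool)',M.T@(np.array([555.2,306.3,48])-p))
d=cam('scene');print([(a['p'],onz(d,a['centre'],p[2]-40)[:2]) for a in arm.spot_point('scene','tin_green')[:2]])
E
```

```text
12.725 [554.01097063 305.33935592 148.1728564 ] 42.98314063578515
move(mm,tool) [  0.83979724  -1.56480327 100.16877717]
[(0.9, array([558.03713125, 303.82049767]))]
```

Emit:
servo_tool(
  increments=[
    [0,0,-0.001,0.02,0,0,0],
    [0,0,-0.001,0.055,0,0,0],
    [0,0,-0.001,0.077,0,0,0],
    [0,0,-0.001,0.083,0,0,0],
    [0,0,-0.001,0.087,0,0,0],
    [0,0,-0.001,0.09,0,0,0],
    [0,0,-0.001,0.092,0,0,0],
    [0,0,-0.001,0.094,0,0,0],
    [0,0,-0.001,0.095,0,0,0],
    [0,0,-0.001,0.095,0,0,0],
  ],
)

```text
clock: 14.08
position: [555.1, 306.7, 54.3]
ee_rot: [0.979, -0.205, -0.0, 0.0]
contact_force: [-0.8, 0.7, -2.3]
gripper_width: 42.9
grasp_force: 61.3
```

```bash
python3 - <<'E'
from h import *
d=cam('scene');a=d['color'][270:380,320:430,::-1];cv2.imwrite('pics/g2.png',cv2.resize(a,None,fx=4,fy=4,interpolation=cv2.INTER_CUBIC))
s=arm.read_state();print(s['clock'],s['position'],s['gripper_width'],s['contact_force'])
E
```

```text
14.125 [555.13988587 306.70228422  54.30277072] 42.826776100542034 [ 0.18246018 -0.13392848 -2.81138763]
```

View pics/g2.png

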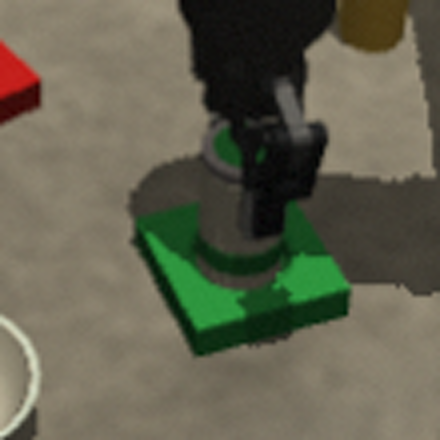

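The green tin sits centred in the green pocket mouth, around (240,260) in the crop, with no side force. I lower it to contact.

Emit:
servo_tool(
  increments=[
    [0,0,0,0.002,0,0,0],
    [0,0,0,0.004,0,0,0],
    [0,0,0,0.0055,0,0,0],
    [0,0,0,0.0065,0,0,0],
    [0,0,0,0.007,0,0,0],
    [0,0,0,0.007,0,0,0],
  ],
)

```text
clock: 14.88
position: [555.1, 306.6, 48.1]
ee_rot: [0.979, -0.205, 0.0, 0.0]
contact_force: [-4.0, -0.7, 4.1]
gripper_width: 43.3
grasp_force: 61.9
```

Emit:
servo_tool(
  increments=[
    [0.3,0,0,0,0,0,0],
    [1,0,0,0,0,0,0],
    [1,0,0,0,0,0,0],
    [1,0,0,0,0,0,0],
    [1,0,0,-0.01,0,0,0],
    [1,0,0,-0.04,0,0,0],
    [1,0,0,-0.08,0,0,0],
    [1,0,0,-0.12,0,0,0],
    [1,0,0,-0.155,0,0,0],
    [1,0,0,-0.175,0,0,0],
    [1,0,0,-0.18,0,0,0],
  ],
)

```text
clock: 16.25
position: [555.7, 307.1, 229.7]
ee_rot: [0.979, -0.205, 0.001, -0.002]
contact_force: [0.4, 1.4, -1.1]
gripper_width: 85.4
grasp_force: 0.0
```

Emit:
servo_tool(
  increments=[
    [1,0.008,0.025,0,0,0,3],
    [1,0.022,0.067,0,0,0,8],
    [1,0.038,0.115,0,0,0,13],
    [1,0.054,0.165,0,0,0,18],
    [1,0.07,0.215,0,0,0,23],
    [1,0.087,0.265,0,0,0,28],
    [1,0.103,0.315,0,0,0,33],
    [1,0.12,0.365,0,0,0,38],
    [1,0.136,0.415,0,0,0,43],
    [1,0.152,0.465,0,0,0,47],
    [1,0.167,0.51,0,0,0,50],
    [1,0.175,0.533,0,0,0,50.7],
  ],
)

```text
clock: 17.75
position: [500.0, -253.7, 226.3]
ee_rot: [0.796, -0.606, -0.001, 0.0]
contact_force: [0.2, -0.2, 0.6]
gripper_width: 85.7
grasp_force: 0.0
```

```bash
python3 - <<'E'
from h import *
s=arm.read_state();p=np.array(s['position']);M=R.from_quat(s['ee_rot']).as_matrix();print(s['clock'],p,s['gripper_width'],M.round(3).tolist(),s['joints'])
print('move(mm,tool)',M.T@(np.array([500.5,-252,141])-p), 'yaw', np.degrees(np.arctan2(-M[1,1],-M[0,1])))
d=cam('scene')
for n in('tin_green','tin_red'):print([(a['p'],onz(d,a['centre'],8)[:2]) for a in arm.spot_point('scene',n)[:1]])
E
```

```text
17.75 [ 499.95398364 -253.73468057  226.26525681] 85.67298610132278 [[0.266, -0.964, -0.002], [-0.964, -0.266, 0.001], [-0.001, 0.002, -1.0]] [-1.80729178e-01  2.80323163e-01 -1.59126458e-01 -2.34038307e-04
 -1.13328391e+00  4.49859307e-01]
move(mm,tool) [-1.43906471 -1.12833934 85.26504097] yaw 15.414376265963293
[(0.94, array([558.74463999, 307.29517133]))]
[(0.76, array([585.81267185,  95.36335498]))]
```

Emit:
servo_tool(
  increments=[
    [1,-0.0005,0,0.015,0,0,0],
    [1,-0.0005,0,0.04,0,0,0],
    [1,-0.0005,0,0.06,0,0,0],
    [1,-0.0005,0,0.075,0,0,0],
    [1,-0.0005,0,0.083,0,0,0],
    [1,-0.0005,0,0.085,0,0,0],
    [1,-0.0005,0,0.085,0,0,0],
    [0.4,-0.0005,0,0.085,0,0,0],
    [0.4,-0.0005,0,0.085,0,0,0],
    [0.4,-0.0005,0,0.085,0,0,0],
    [0.4,-0.0005,0,0.085,0,0,0],
  ],
)

```text
clock: 19.27
position: [500.9, -251.3, 142.4]
ee_rot: [0.796, -0.605, 0.0, -0.0]
contact_force: [0.1, 0.4, 0.3]
gripper_width: 34.5
grasp_force: 0.0
```

```bash
python3 - <<'E'
from h import *
s=arm.read_state();p=np.array(s['position']);M=R.from_quat(s['ee_rot']).as_matrix();print(s['clock'],p,s['gripper_width'],s['contact_force'])
d=cam('scene');a=d['color'][100:250,160:360,::-1];cv2.imwrite('pics/l1.png',cv2.resize(a,None,fx=4,fy=4,interpolation=cv2.INTER_CUBIC))
E
```

```text
19.275 [ 500.9173245  -251.26904121  142.42087545] 34.529525824724395 [0.07475085 0.36872401 0.28708033]
```

View pics/l1.png

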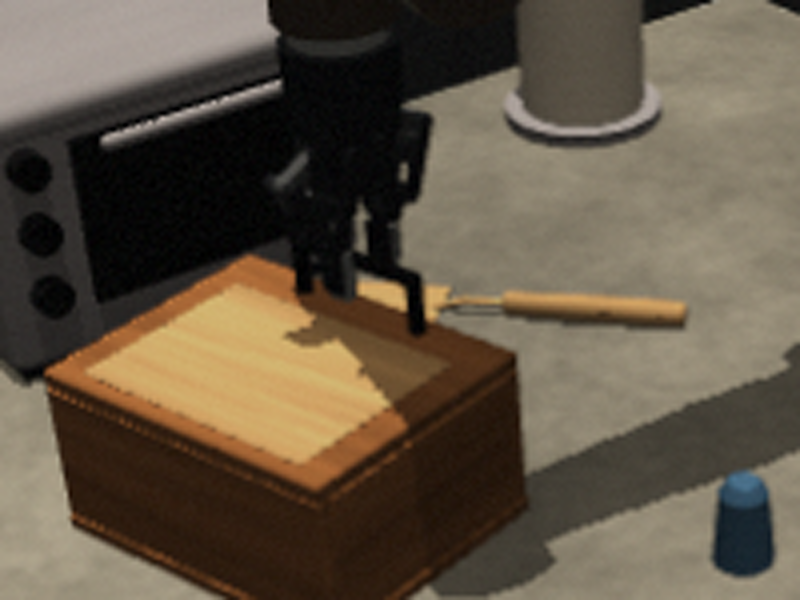

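The fingers straddle the bar near its middle, around (350,270) in the crop, with no contact so far. I close them.

Emit:
servo_tool(
  increments=[
    [0,0,0,0.0005,0,0,0],
    [0,0,0,0.0005,0,0,0],
    [0,0,0,0.0005,0,0,0],
    [0,0,0,0.0005,0,0,0],
    [0,0,0,0.0005,0,0,0],
  ],
)

```text
clock: 19.95
position: [501.0, -251.2, 141.9]
ee_rot: [0.797, -0.605, 0.0, -0.0]
contact_force: [0.1, 0.4, 2.1]
gripper_width: 10.2
grasp_force: 58.4
```

```bash
python3 - <<'E'
from h import *
s=arm.read_state();p=np.array(s['position']);M=R.from_quat(s['ee_rot']).as_matrix();print(s['clock'],p,s['gripper_width'],s['contact_force'],s['wrist_torque'])
# arc relative to the grasp point, tool kept vertical; chest x dir = -tool y
for th in (0,5,10,15,20,25,30,35,40,45,50):
    t=np.radians(th);x=-172*np.cos(t)+50*np.sin(t)+172;z=172*np.sin(t)+50*np.cos(t)-50
    print(th,'tool y',round(-x,1),'tool z',round(-z,1))
E
```

```text
19.95 [ 500.97702859 -251.22635618  141.8852212 ] 10.207855402521671 [0.14049936 0.39986865 2.05102211] [0.16551811 0.04182874 0.0127848 ]
0 tool y -0.0 tool z -0.0
5 tool y -5.0 tool z -14.8
10 tool y -11.3 tool z -29.1
15 tool y -18.8 tool z -42.8
20 tool y -27.5 tool z -55.8
25 tool y -37.2 tool z -68.0
30 tool y -48.0 tool z -79.3
35 tool y -59.8 tool z -89.6
40 tool y -72.4 tool z -98.9
45 tool y -85.7 tool z -107.0
50 tool y -99.7 tool z -113.9
```

Emit:
servo_tool(
  increments=[
    [0,0,-0.001,-0.004,0,0,0],
    [0,0,-0.003,-0.0095,0,0,0],
    [0,0,-0.005,-0.0148,0,0,0],
    [0,0,-0.008,-0.022,0,0,0],
    [0,0,-0.0113,-0.0291,0,0,0],
    [0,0,-0.015,-0.036,0,0,0],
    [0,0,-0.0188,-0.0428,0,0,0],
    [0,0,-0.0231,-0.0493,0,0,0],
    [0,0,-0.0275,-0.0558,0,0,0],
    [0,0,-0.0275,-0.0558,0,0,0],
  ],
)

```text
clock: 21.2
position: [526.9, -243.9, 198.7]
ee_rot: [0.796, -0.605, -0.0, 0.0]
contact_force: [-5.9, -2.4, 0.6]
gripper_width: 9.5
grasp_force: 58.6
```

Emit:
servo_tool(
  increments=[
    [0,0,-0.003,-0.004,0,0,0],
    [0,0,-0.0097,-0.0122,0,0,0],
    [0,0,-0.015,-0.018,0,0,0],
    [0,0,-0.0205,-0.0235,0,0,0],
    [0,0,-0.0264,-0.0288,0,0,0],
    [0,0,-0.0323,-0.0338,0,0,0],
    [0,0,-0.0386,-0.0386,0,0,0],
    [0,0,-0.0449,-0.0431,0,0,0],
    [0,0,-0.0515,-0.0473,0,0,0],
    [0,0,-0.0582,-0.0512,0,0,0],
    [0,0,-0.066,-0.0552,0,0,0],
    [0,0,-0.066,-0.0552,0,0,0],
  ],
)

```text
clock: 22.7
position: [589.8, -226.5, 256.5]
ee_rot: [0.797, -0.604, 0.0, 0.001]
contact_force: [-9.3, -1.2, 9.2]
gripper_width: 9.7
grasp_force: 58.8
```

```bash
cat > ang.py <<'E'
from h import *
from scipy.optimize import least_squares
s=arm.read_state();p=np.array(s['position']);M=R.from_quat(s['ee_rot']).as_matrix()
g=p-19*M[:,2];print(s['clock'],p,s['gripper_width'],s['contact_force'],s['wrist_torque'])
g0=np.array([501.0,-251.2,141.9+19])
ax=-M[:,1];x=(g-g0)@ax;z=g[2]-g0[2]
f=lambda t:[-172*np.cos(t)+50*np.sin(t)+172-x, 172*np.sin(t)+50*np.cos(t)-50-z]
r=least_squares(lambda q:f(q[0]),[.8]);print('by tcp',np.degrees(r.x),r.fun, 'z only',np.degrees(least_squares(lambda q:f(q[0])[1],[.6]).x),'abs z',np.degrees(least_squares(lambda q:172*np.sin(q[0])+50*np.cos(q[0])-(g[2]-110),[.6]).x))
d=cam('scene');a=d['color'][60:260,130:350,::-1];cv2.imwrite('pics/l2.png',cv2.resize(a,None,fx=3,fy=3,interpolation=cv2.INTER_CUBIC))
E
python3 ang.py
```

```text
22.7 [ 589.84418769 -226.47059249  256.50285231] 9.745590333080457 [-9.27802714 -1.180374    9.23002062] [-0.25386062  2.85602021  0.04484172]
by tcp [47.88862089] [ 1.68859591 -3.47716568] z only [50.56437013] abs z [51.30555426]
```

View pics/l2.png

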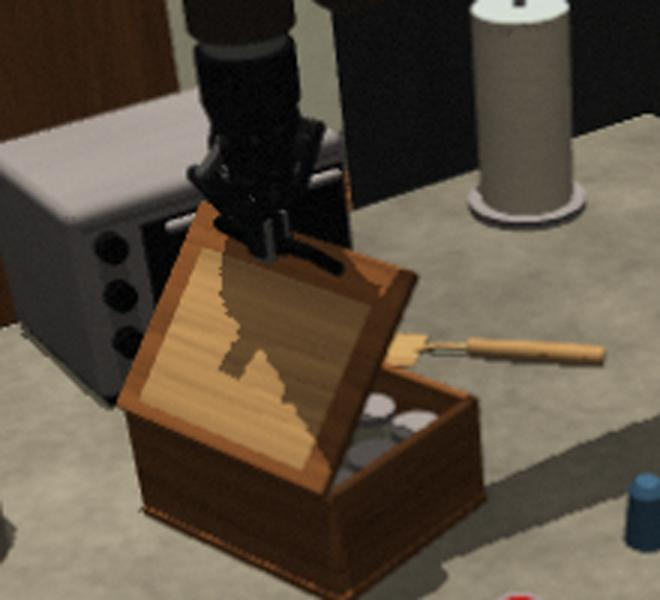

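The lid is up near 48–50°, the fingers hold the bar and tins show inside the chest. I measure the angle from the lid corners: front edge (198,128) and (268,151), hinge edge (169,194) and (240,224) in the full image.

```bash
cat > la.py <<'E'
from h import *
from scipy.optimize import least_squares
d=cam('scene');hx=dict(z=0)
def W(q,P,lid):
    x,y,yaw,th=q; c,s=np.cos(yaw),np.sin(yaw); P=np.array(P,float)
    if lid: P=np.c_[P[:,0]*np.cos(th)+P[:,2]*np.sin(th)+95,P[:,1],-P[:,0]*np.sin(th)+P[:,2]*np.cos(th)+110]
    return np.c_[x+c*P[:,0]-s*P[:,1],y+s*P[:,0]+c*P[:,1],P[:,2]]
L=[(-190,-120,12),(-190,120,12),(0,-120,12),(0,120,12)]; B=[(95,-120,0),(95,120,0),(-95,120,0),(-95,120,110)]
lp=np.array([(205,203),(415,272),(118,403),(330,492)])/3+[130,60]; bp=np.array([(145,510),(340,598),(484,497),(477,400)])/3+[130,60]
f=lambda q:(np.r_[proj(d,W(q,L,1))-lp,proj(d,W(q,B,0))-bp]).ravel()
r=least_squares(f,[575,-230,.27,.87],x_scale=[1,1,.01,.01],loss='soft_l1')
print(r.x,np.degrees(r.x[2:]),f(r.x).reshape(-1,2).round(1).tolist())
x0=r.x[0]+95*np.cos(r.x[2]);print('hinge',x0,r.x[1]+95*np.sin(r.x[2]))
# handle position per angle from image: network
print([(a['p'],a['centre']) for a in arm.spot_point('scene','lid_handle')[:1]],[proj(d,W([*r.x[:3],t],[(-172,0,50)],1))[0].round(1) for t in (.8,.873,.95)])
# colour-edge refinement: lid quad silhouette edge gradient score vs angle
g=cv2.GaussianBlur(cv2.cvtColor(d['color'],cv2.COLOR_RGB2GRAY).astype(np.float32),(0,0),.8)
G=np.hypot(cv2.Sobel(g,5,1,0),cv2.Sobel(g,5,0,1))
u=np.linspace(0,1,60)[:,None];seg=lambda a,b:np.array(a)*(1-u)+np.array(b)*u
E=np.vstack([seg(L[0],L[2]),seg(L[0],L[1])[:18],seg(L[2],L[3])])
for t in np.arange(44,56.1,1):
    P=proj(d,W([*r.x[:3],np.radians(t)],E,1)).astype(np.float32)
    print(t,round(float(cv2.remap(G,P[:,0].copy(),P[:,1].copy(),1).mean()),1),end='; ')
E
python3 la.py
```

```text
[ 5.72180547e+02 -2.38688766e+02  2.70349631e-01  7.88621590e-01] [15.48989283 45.18468876] [[0.0, -1.1], [1.1, -0.5], [-1.7, -0.4], [-3.7, -0.0], [-0.5, 0.4], [0.5, 2.7], [0.5, 0.3], [0.7, -2.6]]
hinge 663.7299173014343 -213.31726919440072
[(0.73, [216.2, 137.4])] [array([219.6, 138.5]), array([215.9, 138.1]), array([211.7, 138.1])]
44.0 121.3; 45.0 137.0; 46.0 150.8; 47.0 153.5; 48.0 142.5; 49.0 127.1; 50.0 116.7; 51.0 111.9; 52.0 109.0; 53.0 106.9; 54.0 105.2; 55.0 104.5; 56.0 103.9;
```

Emit:
servo_tool(
  increments=[
    [0,0,-0.001,-0.002,0,0,0],
    [0,0,-0.003,-0.0045,0,0,0],
    [0,0,-0.005,-0.0065,0,0,0],
    [0,0,-0.0065,-0.0075,0,0,0],
    [0,0,-0.007,-0.0075,0,0,0],
    [0,0,-0.007,-0.0075,0,0,0],
    [0,0,-0.007,-0.0075,0,0,0],
  ],
)

```text
clock: 23.72
position: [597.5, -224.3, 260.7]
ee_rot: [0.796, -0.605, -0.0, 0.0]
contact_force: [-4.6, -2.2, 2.8]
gripper_width: 9.5
grasp_force: 58.8
```

```bash
python3 ang.py; cat > la2.py <<'E'
exec(open('la.py').read().split('# handle position')[0].replace('print','(lambda *a:0)'))
from scipy.optimize import minimize
g=cv2.GaussianBlur(cv2.cvtColor(d['color'],cv2.COLOR_RGB2GRAY).astype(np.float32),(0,0),1.)
G=np.minimum(np.hypot(cv2.Sobel(g,5,1,0),cv2.Sobel(g,5,0,1)),150)
u=np.linspace(0,1,60)[:,None];seg=lambda a,b:np.array(a)*(1-u)+np.array(b)*u
E=np.vstack([seg(L[0],L[2]),seg(L[0],L[1])[:18],seg(L[0],L[1])[-15:],seg(L[2],L[3]),seg(L[1],L[3])])
C=np.vstack([seg(B[0],B[1]),seg(B[1],B[2]),seg(B[2],B[3]),seg(B[0],(95,-120,110))])
def sc(q,v=1):
    P=np.vstack([proj(d,W(q,E,1)),proj(d,W(q,C,0))]).astype(np.float32)
    return -float(cv2.remap(G,P[:,0].copy(),P[:,1].copy(),1).mean())
best=None
for t in (46,48,50,52):
    q0=np.array([573,-236,.27,np.radians(t)])
    m=minimize(sc,q0,method='Nelder-Mead',options=dict(initial_simplex=q0+np.array([[0,0,0,0],[5,0,0,0],[0,5,0,0],[0,0,.03,0],[0,0,0,.04]])))
    print(t,m.x.round(3),np.degrees(m.x[2:]).round(2),round(m.fun,1))
E
python3 la2.py
```

```text
23.725 [ 597.4901087  -224.28201105  260.67534944] 9.46017895049328 [-4.56346846 -2.20702143  2.76845729] [-0.45829484  1.73727036 -0.04303027]
by tcp [50.72966163] [ 1.6899387  -3.96944323] z only [54.22337446] abs z [55.10192875]
46 [ 5.73946e+02 -2.35533e+02  2.96000e-01  8.47000e-01] [16.93 48.56] -120.9
48 [ 5.74035e+02 -2.35530e+02  2.95000e-01  8.45000e-01] [16.93 48.41] -120.9
50 [ 5.73987e+02 -2.35639e+02  2.97000e-01  8.46000e-01] [16.99 48.47] -120.9
52 [ 5.73938e+02 -2.35710e+02  2.96000e-01  8.46000e-01] [16.95 48.45] -120.9
```

```bash
cat > la3.py <<'E'
src=open('la2.py').read().split('best=None')[0]
exec(src)
from scipy.optimize import minimize_scalar
def grad(img):
    g=cv2.GaussianBlur(cv2.cvtColor(img,cv2.COLOR_BGR2GRAY).astype(np.float32),(0,0),1.)
    return np.minimum(np.hypot(cv2.Sobel(g,5,1,0),cv2.Sobel(g,5,0,1)),150)
D={k:cam(k) for k in('scene','top')}
for k in D:
    d=D[k]; Gn=grad(np.ascontiguousarray(d['color'][:,:,::-1])); G=grad(cv2.imread(f'pics/{k}0.png'))
    C=np.vstack([seg(B[0],B[1]),seg(B[1],B[2])]) if k=='scene' else np.zeros((1,3))
    E=np.vstack([seg(L[i],L[j]) for i,j in((0,2),(0,1),(2,3),(1,3))])
    q0=np.array([574,-235,.28,0.]);f=lambda q:sc([*q[:3],0])
    m=minimize(f,q0[:3],method='Nelder-Mead',options=dict(initial_simplex=q0[:3]+np.array([[0,0,0],[4,0,0],[0,4,0],[0,0,.03]])))
    q=m.x;print(k,'shut pose',q.round(2),np.degrees(q[2]).round(1),m.fun)
    G=Gn;C=np.zeros((1,3)); 
    for nm,Es in(('front',(0,1)),('side-',(0,2)),('side+',(1,3)),('all',None)):
        E=np.vstack([seg(L[i],L[j]) for i,j in((0,2),(0,1),(1,3))]) if Es is None else seg(L[Es[0]],L[Es[1]])
        if nm=='front' : E=np.vstack([E[:15],E[-15:]])
        t=np.arange(44,56.1,.25);v=[-sc([*q,np.radians(a)]) for a in t];i=int(np.argmax(v));print(' ',nm,t[i],round(v[i]),[round(v[j]) for j in range(max(0,i-8),min(len(v),i+9),2)])
cv2.imwrite('pics/both.png',np.hstack([cv2.resize(D['scene']['color'][60:260,130:330,::-1],(400,400),interpolation=2),cv2.resize(D['top']['color'][120:280,360:520,::-1],(400,400),interpolation=2)]))
for n in('tin_green','tin_red'):print(n,[(a['p'],onz(D[c],a['centre'],8)[:2].round(1)) for c in('scene','top') for a in arm.spot_point(c,n)[:1]])
E
python3 la3.py
```

```text
scene shut pose [ 5.7516e+02 -2.3478e+02  2.7000e-01] 15.7 -141.4574432373047
  front 56.0 92 [87, 88, 90, 91, 92]
  side- 49.5 123 [104, 112, 119, 122, 123, 122, 118, 111, 101]
  side+ 46.25 94 [79, 84, 88, 92, 94, 93, 92, 90, 85]
  all 48.25 94 [84, 87, 90, 93, 94, 93, 90, 85, 81]
top shut pose [ 5.7878e+02 -2.3594e+02  2.7000e-01] 15.7 -108.70117950439453
  front 46.25 82 [44, 47, 60, 75, 82, 75, 60, 47, 44]
  side- 49.0 77 [65, 70, 74, 77, 77, 76, 73, 67, 62]
  side+ 56.0 19 [19, 19, 19, 19, 19]
  all 46.75 50 [38, 41, 46, 49, 50, 50, 48, 47, 45]
tin_green [(0.83, array([555.2, 301.4])), (0.18, array([589.9,  95.1]))]
tin_red [(0.65, array([582.7,  96.2])), (0.61, array([595.9,  91.4]))]
```

View pics/both.png

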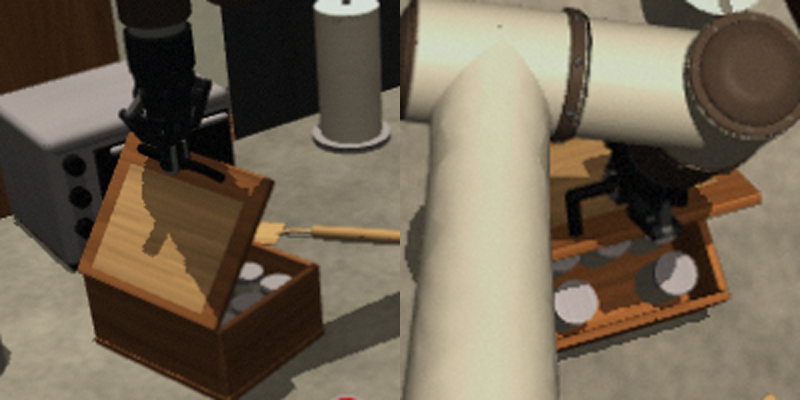

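```bash
cat > la4.py <<'E'
exec(open('la3.py').read().split('D={k')[0])
for k,q,lst in(('top',[578.8,-235.9,.273],[('front-bottom',(-190,-120,0),(-190,-20,0))]),('scene',[575.2,-234.8,.273],[('side- top',(-190,-120,12),(0,-120,12)),('side+ bottom',(-190,120,0),(0,120,0)),('side+ top',(-190,120,12),(0,120,12)),('front bot',(-190,60,0),(-190,120,0))])):
    d=cam(k);G=grad(np.ascontiguousarray(d['color'][:,:,::-1]));C=np.zeros((1,3))
    for nm,a,b in lst:
        E=seg(a,b)[3:57];t=np.arange(42,58.1,.25);v=np.array([-sc([*q,np.radians(x)]) for x in t]);i=v.argmax();print(k,nm,t[i],v[::4].round().tolist())
E
python3 la4.py
```

```text
top front-bottom 50.0 [55.0, 47.0, 39.0, 38.0, 42.0, 40.0, 43.0, 78.0, 101.0, 66.0, 44.0, 36.0, 49.0, 41.0, 43.0, 45.0, 44.0]
scene side- top 49.5 [59.0, 54.0, 53.0, 59.0, 71.0, 91.0, 111.0, 121.0, 122.0, 111.0, 91.0, 72.0, 63.0, 59.0, 54.0, 50.0, 47.0]
scene side+ bottom 50.75 [57.0, 58.0, 59.0, 62.0, 65.0, 71.0, 83.0, 100.0, 111.0, 113.0, 112.0, 102.0, 81.0, 63.0, 52.0, 44.0, 38.0]
scene side+ top 46.0 [67.0, 72.0, 79.0, 88.0, 93.0, 90.0, 84.0, 65.0, 38.0, 28.0, 28.0, 27.0, 25.0, 24.0, 24.0, 25.0, 25.0]
scene front bot 49.25 [65.0, 75.0, 86.0, 97.0, 107.0, 115.0, 120.0, 122.0, 122.0, 119.0, 116.0, 112.0, 109.0, 107.0, 106.0, 105.0, 103.0]
```

The top and scene cameras and the TCP arc all give 50° within about half a degree. I hold for a moment, then hand in.

Emit:
servo_tool(
  increments=[
    [0,0,0,0,0,0,0],
    [0,0,0,0,0,0,0],
    [0,0,0,0,0,0,0],
    [0,0,0,0,0,0,0],
  ],
)

```text
clock: 24.82
position: [597.5, -224.3, 260.7]
ee_rot: [0.797, -0.605, 0.0, 0.0]
contact_force: [-4.5, -1.8, 2.9]
gripper_width: 9.7
grasp_force: 58.8
```

```bash
python3 - <<'E'
from h import *
s=arm.read_state();print(s['clock'],s['position'],s['gripper_width'],s['grasp_force'],s['contact_force'])
print(arm.job_done())
E
```

```text
24.825 [ 597.50286389 -224.30302665  260.70368422] 9.736515163138744 58.83299946784973 [-4.53450205 -1.82108287  2.86591714]
the job is handed in; nothing more can be done
None
```

I stood the green-dot tin in the green holder and the red-dot tin in the red holder, and handed the job in at 24.8 s with the gripper holding the chest lid steady at about 50 degrees.

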